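# Couple a desk riser's wing with its cam lock

## Task

Slide the loose wing of the desk riser up to the fixed half, between its blue guide cheeks, until the ball-headed stud sits in the mouth of the open cam; then turn the orange key clockwise so that the cam draws the wing in and clamps it snugly against the rubber buffers, and let go. Stop turning as soon as you feel it firmly tight: too little leaves the joint loose, and forcing it tears the stud out. Leave the other things on the desk where they are.

Things in the scene. Friction and masses are not known exactly. Their poses are not given: they have to be found in the camera images.
- base: Fixed half of the riser: white board 200 (own x) x 160 (own y) x 36 mm high, screwed down. Origin: centre of its underside, on the desk. Its joint edge, towards the wing, is the face at own y = -80 mm. A pocket on the middle line of that edge, open above, holds the cam; its mouth is 20 mm wide. Coupled, the wing's axes are parallel to these.
- dock (a point): Point fixed to the base, axes as the base's, 58 mm above the desk, at own y = -140 mm: the fin's centre comes here, within about 3 mm along y, when the joint is tight. Two sprung brass pins (5 to 7 N together) hold the unclamped wing 2.5 mm short of it; the cam already catches the stud from 5 mm short. Behind the pins two rubber buffers stop the wing.
- entry (a point): Point fixed to the base, axes as the base's, at own y = -146 mm, 12 mm above the desk: middle of the flared way in between the two blue guide cheeks, which are 24 mm high. They flare here to 139 mm apart and from 21 mm farther in run parallel, 123 mm apart, to the joint edge (the wing is 120 mm wide).
- fin (a point): Centre of the blue upright fin on the loose wing, where to grasp it: 80 mm long (own x), 14 mm thick (own y), top 81 mm above the desk. This point is 58 mm above the wing's underside, over the wing's centre. Wing: white board 120 (own x) x 110 (own y) x 36 mm high, 0.3 to 0.6 kg, flat on the desk; its stud points along own +y.
- stud_head (a point): Centre of the brass ball head (12 mm across) of the wing's stud: 83 mm from the wing's centre along its own +y, 18 mm above its underside. Shank 5 mm thick.
- cam_axis (a point): Point on the cam's upright axis, fixed to the base, 55 mm above the desk (own y = -44 mm of the base), at half the height of the key.
- key (a point): Centre of the cam's orange bar key, gripped from above across its width: 56 mm long (own y), 12 mm wide (own x), from 42 to 68 mm above the desk. While the cam draws in, turning it takes some 0.1 N m; at the buffers this rises by 2 to 4 N m per rad. At 0.5 N m more than before it is clamped well; below 0.3 it is still loose (pull under 25 N), and above 0.75 the stud may tear out (80 N).
- cam (a joint): Angle of cam and key, rad. 0: open, key in line with the stud, mouth towards the wing; grows to 2.0 as it turns clockwise seen from above. The slot catches the stud at about 0.4 and then draws it in 8.5 mm per rad. The buffers are met somewhere from 0.95 to 1.55: their setting differs by 4.5 mm and cannot be seen beforehand. Let go, the key springs back by about 0.05 and stays there.
- drink: Black drink bottle, 62 mm across, 190 mm high; bystander. Origin: centre of its foot.
- flask: White flask, 68 mm across, 210 mm high; bystander. Origin: centre of its foot.
- mug: Blue mug, 80 mm across, 90 mm high, handle at its own +y; bystander. Origin: centre of its foot.
- tape: Roll of yellow tape, 56 mm across, 18 mm high, lying on the fixed half of the riser, away from the key; bystander. Origin: centre of its underside.
- stapler: Red and black stapler, 130 x 34 x 40 mm; bystander. Origin: centre of its underside.
- fittings: Small grey open tray, 100 x 70 x 30 mm; bystander. Origin: centre of its underside.
Things that resemble listed ones, but are neither listed nor needed, are in the scene too. Leave any brown or purple look-alike of the part that bears fin alone.

How it is judged:
By the outcome, as a careful person would: the job done as asked, in the order asked, and still so for the second after the job is handed in, with the robot touching nothing.
It also fails if it takes over 64 s, if anything falls off the work surface, if the arm or the gripper's body presses on something with over 40 N, if the wrist force passes 120 N, or if a joint passes its speed limit or range.

## Robot

A 6-joint arm with a two-finger parallel gripper is mounted at the origin on the work surface. World frame = base frame: x ahead of the robot, y to its left, z up, the work surface at z = 0. Lengths are in mm, angles in rad, forces in N, time in s.
With the tool pointing down it reaches from about 300 to 775 mm from the base axis. Payload 14.6 kg.
Tool frame: the origin (TCP) lies at the very end of the fingers, on their centre line; the grasp point (between the pads) lies 19 mm behind it; z points along the fingers, y is the line along which they close (so a half turn about z gives the same grasp; the last joint's range is limited). The gripper opens to 94 mm and grips with 3 to 60 N. Pads are 16 mm wide; open, the fingers measure 119 mm over their backs; the gripper's body (75 mm by 177 mm) begins 78 mm behind the grasp point.
Start: joints at [-1.329, 0.3, 1.521, -0, 1.321, -0.067], TCP at [167.147, -523.976, 205.446] pointing down, gripper open.
Joint ranges: [-3.03, 3.03], [-0.79, 2.21], [0.23, 2.52], [-1.04, 4.18], [0, 3.07], [-2.55, 2.55]. Speed limits (rad/s): [2.22, 2.22, 2.57, 3.14, 3.14, 3.14].

## Interface

Orientations are given as [roll, pitch, yaw] about the fixed x, y, z axes, in that order (R = Rz(yaw) Ry(pitch) Rx(roll)).
In Python, from cell import manip, camera, get_calibration gives the robot as it stands. The module is installed in compiled form; this text tells all that it offers.
- The arm moves only by the tool jog_arm, never from a script. Its argument "plan" is one flat list of numbers, 6 for each row, row after row: the shift along the world's x, y, z in m, then the turn, a rotation vector about the world's x, y, z in degrees. A call has 1 to 20 rows; each row is the pose to reach, as a shift and turn from the pose commanded when the call began; what a row does not reach only later rows make up. A row lasts 1/10 s, in which the tool goes at most 50 mm and 8.59 degrees, less where a joint would pass 70% of its speed; a pose out of reach is approached as far as the arm can. A call with a gripper value outside its range is refused whole. "claw" is the finger opening in m, from 0 to 0.094, set as the call begins (left out, the last holds). The fingers move at their own pace and stop on an object; "force" is the grip in N (left out, the last holds). Time passes only in rows, so rows that repeat a pose let the fingers close. It gives the time, the measured TCP pose, the force, the opening and the grip force at its end, in the units of the state.
- manip.read_state(): the state, without advancing time (a new reading comes with each control period).
- camera(name): name is "scene" or "top"; returns (picture, depth): 480x640x3 uint8, red, green, blue; 480x640 float32, mm along the optical axis (not along the pixel's ray), 0 where there is no reading.
- get_calibration(name): a dict with "fx", "fy", "cx", "cy" (pixels), "k1" (the pictures are not rectified: a ray, as slopes to the right and down, at radius r is drawn at 1 + k1 r^2 times it, then the intrinsics apply), "origin" and "attitude" of the camera in the world. Camera axes: x right, y down, z forward; pixel columns grow to the right and rows downward; lengths in mm; the calibration is good to about 2 mm. A picture is of the moment at which its call begins. get_calibration takes no time and is no camera call.
- manip.sign_off(): hands the job in; it is judged then, once.
The state is a dict: "clock": time; "joints": joint angles; "qd": joint speeds; "effort": joint torques, N m; "eef_pos": TCP position; "eef_rot": TCP orientation; "wrist_force": force on the tool from outside, world axes, zero at the start; "moment": the same for the moment, N m; "finger_gap": finger opening in mm; "finger_force": force on a finger pad.
Only numpy, scipy, OpenCV 4.12 (cv2) and the standard library are available. Lean on these libraries where they do the work, as an engineer would, in place of code of your own. Each camera call takes 0.05 s, during which the arm holds its last target. There are 200 camera calls.

## Working session

There is one attempt and no reset: what is moved stays moved. The work goes in short steps, Python scripts to look and compute and a tool call to move; the robot and the scene stay as the last step left them, time stands still between calls to the robot, and variables do not carry over. Pictures are saved under pics/ and viewed, at most 10 in all, crops included, and the job is handed in when it is done.

Besides the shell and the picture viewer there is one more tool, called after "Emit:" by a JSON object that holds its "fn" and its "kwargs", one argument or row to a line. jog_arm: Moves the arm, as the interface text tells. Its arguments: {"type":"object","properties":{"plan":{"type":"array"},"claw":{"type":"number"},"force":{"type":"number"}},"required":["plan"]}

```bash
mkdir -p pics
cat > h.py <<'E'
import numpy as np, cv2
from cell import manip, camera, get_calibration
def look(name,fn=None):
    p,d=camera(name)
    if fn: cv2.imwrite('pics/'+fn,cv2.cvtColor(p,cv2.COLOR_RGB2BGR))
    np.savez('/tmp/'+name,p=p,d=d)
    return p,d
def last(name):
    z=np.load('/tmp/%s.npz'%name); return z['p'],z['d']
E
python3 - <<'E'
from h import *
for n in('scene','top'):
    look(n,n+'0.png'); print(get_calibration(n))
print(manip.read_state())
E
```

```text
{'fx': 446.4774429815155, 'fy': 446.4774429815155, 'cx': 318.5566028751058, 'cy': 236.19116599554883, 'k1': -0.0018448111910510268, 'origin': array([ 868.57392697,  486.79815161, 1270.38202966]), 'attitude': array([-2.58528785e+00,  1.48192408e-03,  2.54418679e+00])}
{'fx': 440.2217954260705, 'fy': 440.2217954260705, 'cx': 317.8213176419054, 'cy': 240.35999526723134, 'k1': -0.02472113302786367, 'origin': array([ 275.51534075,  -87.55811168, 1396.93401954]), 'attitude': array([-2.99460842e+00, -1.60334965e-03, -1.57503914e+00])}
{'clock': 0.1, 'joints': array([-1.32861004e+00,  3.00388448e-01,  1.52152084e+00, -1.14324189e-05,
        1.32071969e+00, -6.65789451e-02]), 'qd': array([-0.00010483, -0.00280455, -0.00163294, -0.00268059, -0.00071127,
       -0.00182126]), 'effort': array([ 1.09152374e-03, -5.32644045e+01, -3.53284514e+01,  7.09357182e-02,
        2.34783848e-02, -8.21177673e-05]), 'eef_pos': array([ 167.08257557, -523.75304805,  204.95715441]), 'eef_rot': array([-3.14055788e+00, -5.78974876e-05,  3.08768035e-01]), 'wrist_force': array([ 0.0825629 , -0.53973939, -0.51088083]), 'moment': array([ 0.00861286, -0.01706951, -0.00859028]), 'finger_force': 0.0, 'finger_gap': 94.08313573829626}
```

View pics/top0.png

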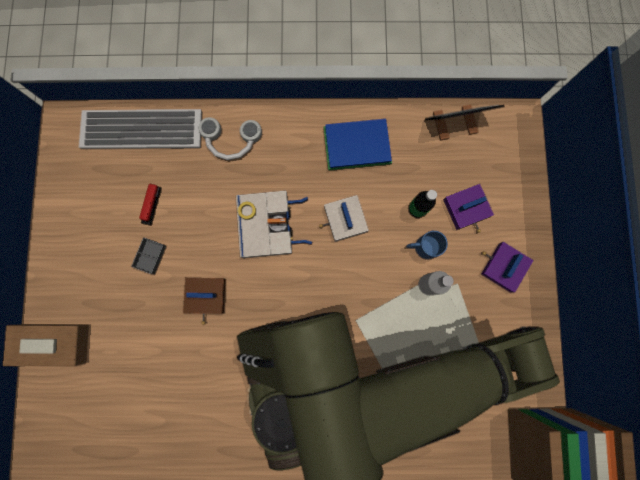

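View pics/scene0.png

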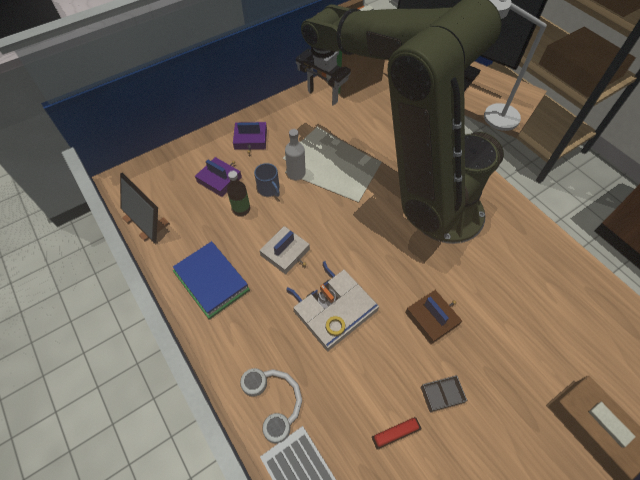

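The top view shows the white wing with its blue fin at (347,217) and its stud towards (322,225). The look-alikes are brown at (203,296) and purple at (470,206) and (508,267), so I choose the white one. The base is at (265,225) and its orange key is near (277,222).

```bash
cat >> h.py <<'E'
from scipy.spatial.transform import Rotation as R
def ray(name,uv):
    c=get_calibration(name); uv=np.atleast_2d(np.array(uv,float))
    D=np.array([c['k1'],0,0,0,0]); K=np.array([[c['fx'],0,c['cx']],[0,c['fy'],c['cy']],[0,0,1]])
    n=cv2.undistortPoints(uv.reshape(-1,1,2),K,D).reshape(-1,2)
    M=R.from_euler('xyz',c['attitude']).as_matrix()
    return c['origin'],(M@np.c_[n,np.ones(len(n))].T).T
def plane(name,uv,z):
    o,r=ray(name,uv); return o+r*((z-o[2])/r[:,2])[:,None]
def cloud(name,d):
    v,u=np.mgrid[:480,:640]; o,r=ray(name,np.c_[u.ravel(),v.ravel()])
    return (o+r*d.reshape(-1,1)).reshape(480,640,3)
def rect(m):
    v,u=np.nonzero(m); return np.c_[u,v].astype(float)
E
python3 - <<'E'
from h import *
for n,box,white in(('top',(225,180,380,270),None),('scene',(255,220,385,350),None)):
    p,d=last(n); P=cloud(n,d); x0,y0,x1,y1=box
    hsv=cv2.cvtColor(p,cv2.COLOR_RGB2HSV); H,S,V=[hsv[...,i].astype(int) for i in range(3)]
    B=np.zeros((480,640),bool);B[y0:y1,x0:x1]=1
    masks={'white36':B&(S<60)&(V>90)&(abs(P[...,2]-36)<14),'blue':B&(H>100)&(H<130)&(S>90),'orange':B&(H<18)&(S>170)&(V>110)}
    for k,m in masks.items():
        nn,l,st,ce=cv2.connectedComponentsWithStats(m.astype(np.uint8))
        for i in range(1,nn):
            if st[i,4]>12:
                z=np.median(P[l==i][:,2]); c=rect(l==i)
                h={'white36':36,'blue':81 if z>50 else 24,'orange':68}[k]
                pts=plane(n,c,h)[:,:2].astype(np.float32)
                r=cv2.minAreaRect(pts)
                print(n,k,st[i],ce[i].round(1),'z',z.round(),'rect',np.round(r[0]),np.round(r[1]),round(r[2],1),'mean',pts.mean(0).round(1))
p,_=last('top');q,_=last('scene')
a=cv2.resize(p[180:270,225:380],None,fx=4,fy=4,interpolation=2)[:, :620]
cv2.imwrite('pics/c1.png',cv2.cvtColor(a,cv2.COLOR_RGB2BGR))
a=cv2.resize(q[220:352,250:390],None,fx=4,fy=4,interpolation=2)
cv2.imwrite('pics/c2.png',cv2.cvtColor(a,cv2.COLOR_RGB2BGR))
E
```

```text
top white36 [ 236  191   55   66 2434] [263.1 225.6] z 36.0 rect [531.  81.] [201. 161.] 5.1 mean [525.1  81.3]
top white36 [ 324  195   44   46 1155] [345.5 218. ] z 36.0 rect [ 549. -178.] [121. 110.] 16.2 mean [ 548. -178.]
top white36 [242 206  10   9  75] [246.5 210.1] z 36.0 rect [575. 134.] [29. 26.] 89.7 mean [574.7 134.2]
top blue [288 198  19   6  49] [297.3 200.8] z 23.0 rect [606. -25.] [10. 59.] 10.7 mean [607.  -25.7]
top blue [342 203  10  25 109] [346.4 214.9] z 81.0 rect [ 549. -178.] [78. 14.] 17.3 mean [ 548.6 -177.8]
top blue [286 212   3   7  17] [287.1 214.7] z 31.0 rect [561.   7.] [19.  6.] 0.3 mean [561.6   6.7]
top blue [291 240  21   4  46] [300.8 241.5] z 24.0 rect [475. -38.] [63. 10.] 89.8 mean [475.4 -37. ]
top orange [269 219   5   4  14] [270.4 220.4] z 67.0 rect [535.  53.] [12.  9.] 89.8 mean [535.   54.8]
scene white36 [260 227  49  43 894] [284.4 248.8] z 35.0 rect [ 553. -174.] [122. 116.] 16.8 mean [ 555.2 -171.5]
scene white36 [ 294  270   85   78 2669] [336.9 307.6] z 35.0 rect [535.  84.] [200. 164.] 5.1 mean [532.8  87. ]
scene white36 [319 293   6   8  14] [321.  297.4] z 31.0 rect [554.  33.] [ 8. 27.] 3.1 mean [553.8  33.9]
scene white36 [330 321  11  10  94] [334.9 325.6] z 35.0 rect [570. 130.] [27. 29.] 55.7 mean [570.6 129.7]
scene blue [275 231  18  18  70] [283.1 239.6] z 81.0 rect [ 553. -177.] [76. 10.] 16.8 mean [ 552.5 -177.7]
scene blue [324 262  11  14  28] [328.4 269.5] z 23.0 rect [478. -38.] [55.  8.] 88.9 mean [477.8 -35.9]
scene blue [288 288  13  13  31] [294.6 293.8] z 23.0 rect [611. -26.] [ 6. 55.] 11.6 mean [610.4 -25.4]
scene blue [346 318  14  12  14] [352.5 323.4] z 36.0 rect [521. 150.] [52.  2.] 4.8 mean [521.3 150. ]
```

View pics/c1.png

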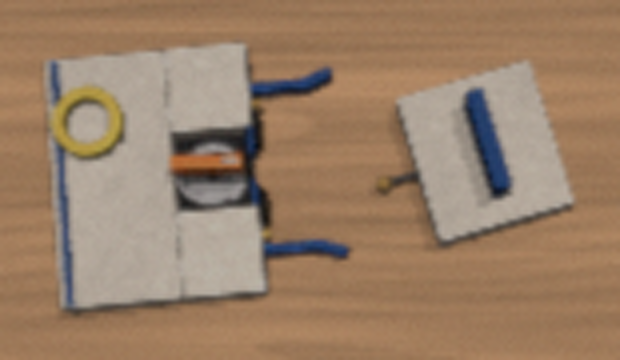

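View pics/c2.png

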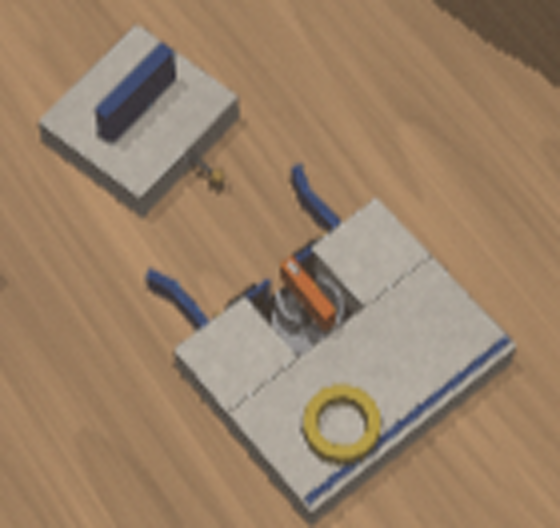

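The crops confirm the choice: a white wing with a blue fin and a brass stud pointing at the cam, and the key in line with it. Measured poses:
- Base: (533,82), yaw 5.1°
- Wing: (550.5,-178), yaw 16.6°

The sizes (200x160, 120x110) and heights (36, 81, 24) match the description.

Emit:
{"fn": "jog_arm", "kwargs": {
  "plan": [0,0,0.05,0,0,0,0,0,0.1,0,0,0,0.035,0.03,0.11,0,0,0,0.07,0.06,0.11,0,0,0,0.105,0.095,0.11,0,0,0,0.14,0.126,0.11,0,0,0,0.175,0.158,0.11,0,0,0,0.21,0.19,0.11,0,0,0,0.245,0.221,0.11,0,0,0,0.28,0.253,0.11,0,0,-1,0.315,0.284,0.1,0,0,-1,0.35,0.316,0.07,0,0,-1,0.3835,0.346,0.03,0,0,-1.1,0.3835,0.346,0,0,0,-1.1,0.3835,0.346,-0.03,0,0,-1.1,0.3835,0.346,-0.04,0,0,-1.1,0.3835,0.346,-0.04,0,0,-1.1,0.3835,0.346,-0.04,0,0,-1.1,0.3835,0.346,-0.04,0,0,-1.1],
  "claw": 0.07
}}

```text
clock: 2.0
eef_pos: [551.2, -178.5, 167.4]
eef_rot: [3.14, -0.002, 0.289]
wrist_force: [0.4, -0.2, -0.3]
finger_gap: 69.9
finger_force: 0.0
```

Emit:
{"fn": "jog_arm", "kwargs": {
  "plan": [0,0,-0.03,0,0,0,0,0,-0.06,0,0,0,0,0,-0.09,0,0,0,0,0,-0.11,0,0,0,0,0,-0.118,0,0,0,0,0,-0.123,0,0,0,0,0,-0.123,0,0,0,0,0,-0.123,0,0,0]
}}

```text
clock: 2.8
eef_pos: [551.2, -178.2, 43.7]
eef_rot: [3.14, -0.001, 0.29]
wrist_force: [-0.2, 0.3, 0.0]
finger_gap: 69.9
finger_force: 0.0
```

Emit:
{"fn": "jog_arm", "kwargs": {
  "plan": [0,0,0,0,0,0,0,0,0,0,0,0,0,0,0,0,0,0,0,0,0,0,0,0,0,0,0,0,0,0,0,0,0,0,0,0,0,0,0,0,0,0],
  "claw": 0.0,
  "force": 30
}}

```text
clock: 3.5
eef_pos: [550.6, -178.0, 42.4]
eef_rot: [-3.142, 0.0, 0.29]
wrist_force: [0.7, -0.8, -0.2]
finger_gap: 17.2
finger_force: 0.0
```

Emit:
{"fn": "jog_arm", "kwargs": {
  "plan": [0,0,0,0,0,0,0,0,0,0,0,0,0,0,0,0,0,0,0,0,0,0,0,-3,0.001,0.004,0,0,0,-6,0.002,0.01,0,0,0,-9,0.003,0.016,0,0,0,-11.5,0.003,0.02,0,0,0,-11.5,0.003,0.02,0,0,0,-11.5,0.003,0.02,0,0,0,-11.5]
}}

```text
clock: 4.5
eef_pos: [553.7, -157.5, 42.5]
eef_rot: [-3.141, -0.0, 0.09]
wrist_force: [0.9, 4.4, 2.1]
finger_gap: 14.1
finger_force: 30.0
```

```bash
cat > m.py <<'E'
from h import *
import sys
p,d=look('top',sys.argv[1]); n='top'; P=cloud(n,d)
hsv=cv2.cvtColor(p,cv2.COLOR_RGB2HSV); H,S,V=[hsv[...,i].astype(int) for i in range(3)]
B=np.zeros((480,640),bool);B[180:270,225:385]=1
for k,m,h in(('white',B&(S<60)&(V>70)&(abs(P[...,2]-36)<12),36),('blue',B&(H>100)&(H<130)&(S>90)&(P[...,2]<40),24)):
    nn,l,st,ce=cv2.connectedComponentsWithStats(m.astype(np.uint8))
    for i in range(1,nn):
        if st[i,4]>25:
            pts=plane(n,rect(l==i),h)[:,:2].astype(np.float32); r=cv2.minAreaRect(pts)
            print(k,st[i],np.round(r[0],1),np.round(r[1]),round(r[2],1))
            if len(sys.argv)>2: print(np.round(cv2.boxPoints(r)))
a=cv2.resize(p[180:270,225:380],None,fx=4,fy=4,interpolation=2)
cv2.imwrite('pics/'+sys.argv[1],cv2.cvtColor(a,cv2.COLOR_RGB2BGR))
E
python3 m.py t2.png
```

```text
white [ 236  191   55   67 2439] [531.1  81.8] [201. 160.] 5.3
white [242 206  10  10  76] [573.3 134.3] [29. 28.] 1.1
blue [288 198  19   6  49] [606.2 -25.2] [11. 59.] 10.7
```

View pics/t2.png

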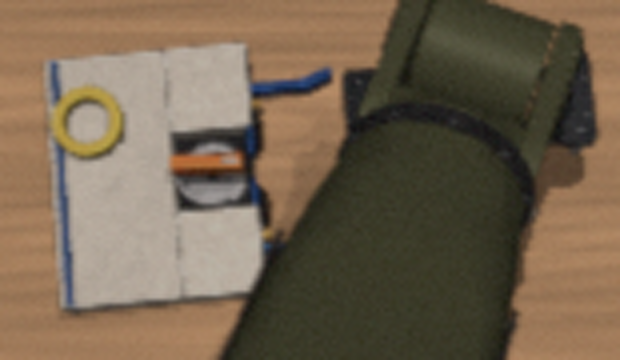

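The arm hides the wing and the far cheek in this view, but base and key are unchanged, with the cheek at (290,82) in the crop. The wing is now aligned in front of the way in, so I slide it along the base's own y.

Emit:
{"fn": "jog_arm", "kwargs": {
  "plan": [-0.001,0.01,0,0,0,0,-0.002,0.02,0,0,0,0,-0.003,0.03,0,0,0,0,-0.0036,0.04,0,0,0,0,-0.0041,0.045,0,0,0,0,-0.0046,0.05,0,0,0,0,-0.0046,0.05,0,0,0,0]
}}

```text
clock: 5.25
eef_pos: [549.0, -106.9, 42.5]
eef_rot: [-3.141, 0.0, 0.089]
wrist_force: [-0.4, 4.8, 3.4]
finger_gap: 13.8
finger_force: 30.0
```

Run:
```python
from h import *
look('scene')
p,_=last('scene')
a=cv2.resize(p[200:352,230:390],None,fx=4,fy=3.9,interpolation=2)
cv2.imwrite('pics/s3.png',cv2.cvtColor(a,cv2.COLOR_RGB2BGR))
s=manip.read_state(); print(s['wrist_force'],s['moment'],s['eef_pos'],s['eef_rot'])
```

```text
[0.04214908 4.73448671 3.73488688] [0.92202767 0.02922157 0.04844484] [ 549.00351497 -107.01920297   42.50737102] [-3.14031702e+00  1.57003661e-04  8.92370675e-02]
```

View pics/s3.png

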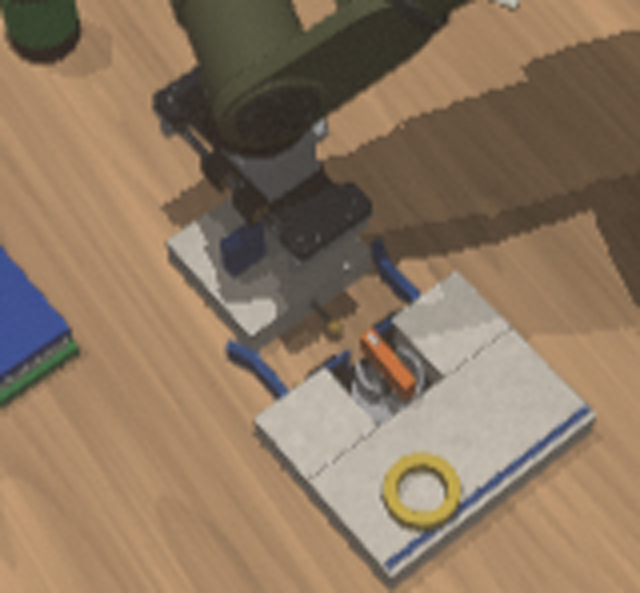

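The stud at (335,328) points into the pocket mouth and the wing lies between the flared cheeks (235,345) and (378,245). I go on in.

Emit:
{"fn": "jog_arm", "kwargs": {
  "plan": [-0.0005,0.005,0,0,0,0,-0.001,0.01,0,0,0,0,-0.0014,0.015,0,0,0,0,-0.0018,0.02,0,0,0,0,-0.0018,0.02,0,0,0,0]
}}

```text
clock: 5.8
eef_pos: [547.2, -87.1, 42.5]
eef_rot: [-3.141, 0.0, 0.089]
wrist_force: [0.2, 3.5, 2.0]
finger_gap: 13.9
finger_force: 30.0
```

Emit:
{"fn": "jog_arm", "kwargs": {
  "plan": [-0.0005,0.005,0,0,0,0,-0.0009,0.01,0,0,0,0,-0.0013,0.014,0,0,0,0,-0.0013,0.014,0,0,0,0]
}}

```text
clock: 6.2
eef_pos: [545.9, -73.2, 42.5]
eef_rot: [-3.141, 0.0, 0.089]
wrist_force: [0.9, 2.8, 2.7]
finger_gap: 13.8
finger_force: 30.0
```

Emit:
{"fn": "jog_arm", "kwargs": {
  "plan": [-0.0004,0.004,0,0,0,0,-0.0007,0.008,0,0,0,0,-0.0007,0.008,0,0,0,0]
}}

```text
clock: 6.5
eef_pos: [545.2, -65.4, 42.5]
eef_rot: [-3.141, 0.0, 0.089]
wrist_force: [-0.8, 1.5, 2.3]
finger_gap: 13.9
finger_force: 30.0
```

Emit:
{"fn": "jog_arm", "kwargs": {
  "plan": [-0.0001,0.0015,0,0,0,0,-0.0003,0.003,0,0,0,0,-0.0003,0.003,0,0,0,0]
}}

```text
clock: 6.8
eef_pos: [545.0, -62.9, 42.5]
eef_rot: [-3.142, -0.0, 0.089]
wrist_force: [0.8, -3.3, 1.6]
finger_gap: 13.6
finger_force: 30.0
```

Emit:
{"fn": "jog_arm", "kwargs": {
  "plan": [-0.0001,0.001,0,0,0,0,-0.0001,0.001,0,0,0,0,-0.0001,0.001,0,0,0,0]
}}

```text
clock: 7.1
eef_pos: [544.9, -61.9, 42.5]
eef_rot: [-3.142, -0.0, 0.089]
wrist_force: [1.4, -2.2, 2.6]
finger_gap: 13.9
finger_force: 30.0
```

Emit:
{"fn": "jog_arm", "kwargs": {
  "plan": [-0.0001,0.001,0,0,0,0,-0.0001,0.001,0,0,0,0,-0.0001,0.001,0,0,0,0]
}}

```text
clock: 7.4
eef_pos: [544.8, -60.9, 42.5]
eef_rot: [-3.142, -0.0, 0.089]
wrist_force: [1.8, -2.9, 2.3]
finger_gap: 13.9
finger_force: 30.0
```

Emit:
{"fn": "jog_arm", "kwargs": {
  "plan": [-0.0001,0.001,0,0,0,0,-0.0001,0.001,0,0,0,0,-0.0001,0.001,0,0,0,0]
}}

```text
clock: 7.7
eef_pos: [544.6, -59.9, 42.5]
eef_rot: [-3.141, 0.0, 0.089]
wrist_force: [0.4, -2.1, 1.5]
finger_gap: 13.8
finger_force: 30.0
```

Emit:
{"fn": "jog_arm", "kwargs": {
  "plan": [-0.0001,0.001,0,0,0,0,-0.0001,0.001,0,0,0,0,-0.0001,0.001,0,0,0,0]
}}

```text
clock: 8.0
eef_pos: [544.6, -59.1, 42.5]
eef_rot: [3.141, -0.0, 0.089]
wrist_force: [1.3, -4.7, 1.7]
finger_gap: 13.8
finger_force: 30.0
```

Emit:
{"fn": "jog_arm", "kwargs": {
  "plan": [-0.0001,0.001,0,0,0,0,-0.0001,0.001,0,0,0,0,-0.0001,0.001,0,0,0,0]
}}

```text
clock: 8.3
eef_pos: [544.5, -58.4, 42.5]
eef_rot: [3.141, -0.0, 0.089]
wrist_force: [0.5, -6.7, 2.6]
finger_gap: 13.8
finger_force: 30.0
```

Emit:
{"fn": "jog_arm", "kwargs": {
  "plan": [-0.0001,0.001,0,0,0,0,-0.0001,0.001,0,0,0,0,-0.0001,0.001,0,0,0,0]
}}

```text
clock: 8.6
eef_pos: [544.5, -57.7, 42.5]
eef_rot: [3.14, -0.0, 0.089]
wrist_force: [0.9, -9.0, 0.7]
finger_gap: 13.9
finger_force: 30.0
```

Emit:
{"fn": "jog_arm", "kwargs": {
  "plan": [-0.0001,0.001,0,0,0,0,-0.0001,0.0015,0,0,0,0,-0.0001,0.0015,0,0,0,0]
}}

```text
clock: 8.9
eef_pos: [544.5, -57.3, 42.7]
eef_rot: [3.139, -0.0, 0.089]
wrist_force: [0.7, -16.6, 2.8]
finger_gap: 13.9
finger_force: 30.0
```

Emit:
{"fn": "jog_arm", "kwargs": {
  "plan": [0,0,0,0,0,0,0,0,0,0,0,0,0,0,0,0,0,0,0,0,0,0,0,0,0,0,0.04,0,0,0,0,0,0.085,0,0,0,0,-0.04,0.115,0,0,0,-0.04,-0.085,0.125,0,0,0,-0.08,-0.13,0.125,0,0,0,-0.12,-0.175,0.125,0,0,0,-0.15,-0.22,0.125,0,0,0,-0.15,-0.22,0.125,0,0,0],
  "claw": 0.05
}}

```text
clock: 10.1
eef_pos: [392.4, -277.0, 167.6]
eef_rot: [3.142, -0.0, 0.088]
wrist_force: [1.5, -0.5, -0.7]
finger_gap: 49.9
finger_force: 0.0
```

```bash
python3 m.py t4.png 1
```

```text
white [ 236  191   55   67 2465] [531.1  80.8] [201. 161.] 5.1
[[424. 152.]
 [438.  -9.]
 [638.   9.]
 [624. 170.]]
white [ 289  200   38   41 1191] [544.2 -59.1] [123. 110.] 5.2
[[ 478.  -10.]
 [ 488. -119.]
 [ 611. -108.]
 [ 601.    1.]]
white [242 206  10   9  75] [574.9 134.3] [29. 26.] 89.7
[[562. 120.]
 [588. 120.]
 [588. 149.]
 [562. 149.]]
blue [291 240  21   4  51] [475.4 -37.6] [63. 10.] 89.8
[[470. -69.]
 [480. -69.]
 [480.  -6.]
 [471.  -6.]]
```

View pics/t4.png

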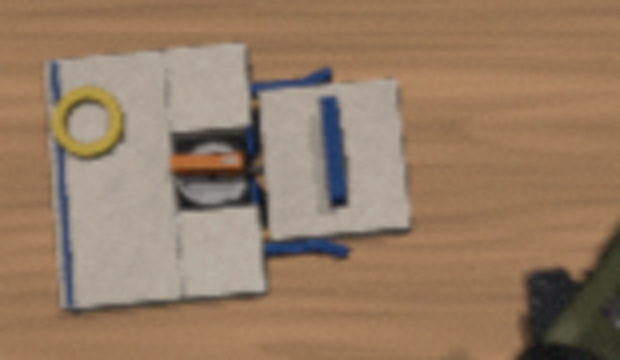

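The wing sits straight between the cheeks about 1–2.5 mm short of the dock, with the stud in the cam mouth at crop (253,160). The key spans (172,160)–(243,160). Next I measure the key in both views.

Run:
```python
from h import *
look('scene')
for n,(x0,y0,x1,y1) in(('top',(262,212,290,230)),('scene',(308,275,345,310))):
    p,d=last(n); hsv=cv2.cvtColor(p,cv2.COLOR_RGB2HSV).astype(int); B=np.zeros((480,640),bool);B[y0:y1,x0:x1]=1
    P=cloud(n,d)
    m=B&(hsv[...,0]<20)&(hsv[...,1]>110)
    for h,mm in((68,m&(P[...,2]>60)),(68,B&(P[...,2]>57)&(P[...,2]<75))):
        pts=plane(n,rect(mm),h)[:,:2].astype(np.float32); r=cv2.minAreaRect(pts); print(n,mm.sum(),r, pts.mean(0))
```

```text
top 62 ((535.7467041015625, 37.73759460449219), (12.513628005981445, 49.19849395751953), 0.41224804520606995) [534.2633   39.29879]
top 78 ((534.7667236328125, 39.175411224365234), (13.277490615844727, 52.771236419677734), 3.4027395248413086) [534.862    38.26869]
scene 75 ((539.901611328125, 40.8723030090332), (14.803369522094727, 56.04742431640625), 1.4938273429870605) [539.52515   42.704422]
scene 90 ((539.87939453125, 41.722984313964844), (14.803369522094727, 57.74936294555664), 1.4938273429870605) [539.703    42.19583]
```

Emit:
{"fn": "jog_arm", "kwargs": {
  "plan": [0.012,0.026,0,0,0,8,0.024,0.052,0,0,0,16,0.036,0.078,0,0,0,24,0.048,0.104,0,0,0,32,0.06,0.13,0,0,0,40,0.072,0.156,0,0,0,48,0.084,0.182,0,0,0,56,0.096,0.208,0,0,0,64,0.108,0.234,0,0,0,72,0.12,0.26,0,0,0,80,0.132,0.286,0,0,0,86,0.142,0.314,0,0,0,90,0.142,0.314,0,0,0,90,0.142,0.314,0,0,0,90,0.142,0.314,0,0,0,90]
}}

```text
clock: 11.7
eef_pos: [536.0, 38.4, 167.3]
eef_rot: [-3.141, -0.0, 1.659]
wrist_force: [0.5, -0.7, -0.1]
finger_gap: 49.5
finger_force: 0.0
```

```bash
python3 -c "
from h import *
s=manip.read_state()
for k in('clock','joints','eef_pos','eef_rot','wrist_force','moment'): print(k,np.round(s[k],3))"
```

```text
clock 11.7
joints [ 0.003  0.306  1.604 -0.     1.231 -0.085]
eef_pos [535.965  38.388 167.343]
eef_rot [-3.141 -0.     1.659]
wrist_force [ 0.458 -0.733 -0.112]
moment [-0.066 -0.111 -0.03 ]
```

Emit:
{"fn": "jog_arm", "kwargs": {
  "plan": [0,0.0005,-0.04,0,0,0,0,0.0005,-0.08,0,0,0,0,0.0005,-0.105,0,0,0,0,0.0005,-0.117,0,0,0,0,0.0005,-0.127,0,0,0,0,0.0005,-0.127,0,0,0,0,0.0005,-0.127,0,0,0]
}}

```text
clock: 12.4
eef_pos: [536.8, 38.9, 41.5]
eef_rot: [3.14, 0.0, 1.659]
wrist_force: [0.1, -0.3, 0.3]
finger_gap: 49.5
finger_force: 0.0
```

Emit:
{"fn": "jog_arm", "kwargs": {
  "plan": [0,0,0,0,0,0,0,0,0,0,0,0,0,0,0,0,0,0,0,0,0,0,0,0,0,0,0,0,0,0,0,0,0,0,0,0,0,0,0,0,0,0,0,0,0,0,0,0],
  "claw": 0.0,
  "force": 60
}}

```text
clock: 13.2
eef_pos: [537.2, 39.3, 40.6]
eef_rot: [3.139, -0.0, 1.66]
wrist_force: [7.4, 1.9, -3.8]
finger_gap: 11.5
finger_force: 59.9
```

```bash
cat > st.py <<'E'
from h import *
s=manip.read_state()
for k in('clock','eef_pos','eef_rot','wrist_force','moment','finger_gap'): print(k,np.round(s[k],3))
print('J6',s['joints'][5].round(4),s['effort'][5].round(3))
E
python3 st.py
```

```text
clock 13.2
eef_pos [537.211  39.263  40.625]
eef_rot [ 3.139 -0.     1.66 ]
wrist_force [ 7.433  1.93  -3.751]
moment [ 0.304 -1.203 -0.07 ]
finger_gap 11.49
J6 -0.0843 -0.031
```

Emit:
{"fn": "jog_arm", "kwargs": {
  "plan": [0.001,0,0,0,0,0,0.001,0,0,0,0,-4,0.001,0,0,0,0,-8,0.001,0,0,0,0,-12,0.001,0,0,0,0,-16,0.001,0,0,0,0,-20,0.001,0,0,0,0,-20,0.001,0,0,0,0,-20]
}}

```text
clock: 14.0
eef_pos: [537.3, 39.2, 40.6]
eef_rot: [3.142, -0.0, 1.313]
wrist_force: [0.1, 2.6, 2.3]
finger_gap: 11.9
finger_force: 59.9
```

```bash
python3 st.py
```

```text
clock 14.0
eef_pos [537.304  39.225  40.603]
eef_rot [ 3.142 -0.     1.313]
wrist_force [0.126 2.594 2.307]
moment [ 0.565  0.158 -0.094]
finger_gap 11.942
J6 0.2627 0.133
```

Emit:
{"fn": "jog_arm", "kwargs": {
  "plan": [0,0,0,0,0,-4,0,0,0,0,0,-8,0,0,0,0,0,-12,0,0,0,0,0,-16,0,0,0,0,0,-20,0,0,0,0,0,-20,0,0,0,0,0,-20]
}}

```text
clock: 14.7
eef_pos: [537.3, 39.2, 40.6]
eef_rot: [3.142, -0.0, 0.965]
wrist_force: [0.5, 4.2, 4.2]
finger_gap: 11.4
finger_force: 59.9
```

```bash
python3 st.py
```

```text
clock 14.7
eef_pos [537.349  39.189  40.6  ]
eef_rot [ 3.142 -0.     0.965]
wrist_force [0.527 4.21  4.155]
moment [ 0.752  0.084 -0.033]
finger_gap 11.393
J6 0.6108 0.141
```

Emit:
{"fn": "jog_arm", "kwargs": {
  "plan": [0,0,0,0,0,-3,0,0,0,0,0,-6,0,0,0,0,0,-8,0,0,0,0,0,-8,0,0,0,0,0,-8]
}}

```text
clock: 15.2
eef_pos: [537.4, 39.1, 40.6]
eef_rot: [3.141, -0.0, 0.824]
wrist_force: [0.8, 4.9, 4.4]
finger_gap: 11.6
finger_force: 60.0
```

```bash
python3 st.py
```

```text
clock 15.2
eef_pos [537.38   39.138  40.596]
eef_rot [ 3.141 -0.     0.824]
wrist_force [0.803 4.886 4.382]
moment [ 0.841 -0.003  0.126]
finger_gap 11.553
J6 0.7509 0.205
```

Emit:
{"fn": "jog_arm", "kwargs": {
  "plan": [0,0,0,0,0,-2,0,0,0,0,0,-4,0,0,0,0,0,-4,0,0,0,0,0,-4]
}}

```text
clock: 15.6
eef_pos: [537.4, 39.1, 40.6]
eef_rot: [3.141, -0.0, 0.754]
wrist_force: [0.7, 4.7, 4.1]
finger_gap: 11.9
finger_force: 60.0
```

```bash
python3 st.py | egrep 'rot|mom|J6'
```

```text
eef_rot [ 3.141 -0.     0.754]
moment [ 1.01  -0.107  0.183]
J6 0.8212 0.241
```

Emit:
{"fn": "jog_arm", "kwargs": {
  "plan": [0,0,0,0,0,-2,0,0,0,0,0,-4,0,0,0,0,0,-4,0,0,0,0,0,-4]
}}

```text
clock: 16.0
eef_pos: [537.4, 39.1, 40.6]
eef_rot: [3.141, -0.0, 0.684]
wrist_force: [0.7, 4.6, 4.9]
finger_gap: 11.8
finger_force: 60.0
```

```bash
python3 st.py | egrep 'rot|mom|J6'
```

```text
eef_rot [ 3.141 -0.     0.684]
moment [ 1.024 -0.054  0.195]
J6 0.891 0.238
```

Emit:
{"fn": "jog_arm", "kwargs": {
  "plan": [0,0,0,0,0,-2,0,0,0,0,0,-4,0,0,0,0,0,-4,0,0,0,0,0,-4]
}}

```text
clock: 16.4
eef_pos: [537.4, 39.1, 40.6]
eef_rot: [3.141, -0.0, 0.615]
wrist_force: [2.1, 5.5, 5.2]
finger_gap: 11.6
finger_force: 60.1
```

```bash
python3 st.py | egrep 'rot|mom|J6'
```

```text
eef_rot [ 3.141 -0.     0.615]
moment [ 1.06  -0.115  0.281]
J6 0.9607 0.323
```

Emit:
{"fn": "jog_arm", "kwargs": {
  "plan": [0,0,0,0,0,-2,0,0,0,0,0,-4,0,0,0,0,0,-4,0,0,0,0,0,-4]
}}

```text
clock: 16.8
eef_pos: [537.4, 39.0, 40.6]
eef_rot: [3.141, -0.0, 0.545]
wrist_force: [2.2, 4.9, 5.5]
finger_gap: 11.4
finger_force: 60.2
```

```bash
python3 st.py | egrep 'rot|mom|J6'
```

```text
eef_rot [ 3.141 -0.     0.545]
moment [ 1.015 -0.231  0.422]
J6 1.0303 0.481
```

Emit:
{"fn": "jog_arm", "kwargs": {
  "plan": [0,0,0,0,0,-1.5,0,0,0,0,0,-3,0,0,0,0,0,-3,0,0,0,0,0,-3]
}}

```text
clock: 17.2
eef_pos: [537.5, 39.1, 40.6]
eef_rot: [3.141, -0.0, 0.493]
wrist_force: [1.3, 4.6, 4.4]
finger_gap: 11.8
finger_force: 60.3
```

```bash
python3 st.py | egrep 'rot|mom|J6'
```

```text
eef_rot [ 3.141 -0.     0.493]
moment [ 1.006 -0.189  0.61 ]
J6 1.0825 0.644
```

Emit:
{"fn": "jog_arm", "kwargs": {
  "plan": [0,0,0,0,0,-0.7,0,0,0,0,0,-1.5,0,0,0,0,0,-1.5,0,0,0,0,0,-1.5]
}}

```text
clock: 17.6
eef_pos: [537.5, 39.0, 40.6]
eef_rot: [3.141, -0.001, 0.467]
wrist_force: [1.1, 5.0, 5.1]
finger_gap: 11.4
finger_force: 60.5
```

```bash
python3 st.py | egrep 'rot|mom|J6'
```

```text
eef_rot [ 3.141e+00 -1.000e-03  4.670e-01]
moment [ 1.046 -0.266  0.775]
J6 1.1085 0.758
```

At +0.52 N m over the plateau it is firmly tight. I let go and withdraw straight up.

Emit:
{"fn": "jog_arm", "kwargs": {
  "plan": [0,0,0,0,0,0,0,0,0,0,0,0,0,0,0,0,0,0,0,0,0,0,0,0,0,0,0.04,0,0,0,0,0,0.08,0,0,0,0,0,0.12,0,0,0,-0.04,-0.03,0.13,0,0,0,-0.08,-0.07,0.13,0,0,0,-0.12,-0.11,0.13,0,0,0,-0.15,-0.15,0.13,0,0,0,-0.15,-0.19,0.13,0,0,0,-0.15,-0.23,0.13,0,0,0,-0.15,-0.27,0.13,0,0,0,-0.15,-0.31,0.13,0,0,0,-0.15,-0.31,0.13,0,0,0],
  "claw": 0.05
}}

```text
clock: 19.2
eef_pos: [386.6, -274.4, 170.1]
eef_rot: [3.141, 0.0, 0.461]
wrist_force: [-1.4, -0.2, -0.3]
finger_gap: 49.9
finger_force: 0.0
```

```bash
python3 m.py t5.png; python3 st.py
```

```text
white [ 236  191   55   67 2456] [531.1  81. ] [201. 162.] 5.3
white [ 289  200   38   41 1188] [543.7 -58.2] [123. 110.] 6.1
white [242 206  10   9  75] [574.9 134.3] [29. 26.] 89.7
blue [288 198  19   5  27] [608.5 -24.8] [ 6. 59.] 10.7
blue [291 240  21   4  50] [475.4 -37.6] [63. 10.] 89.8
clock 19.25
eef_pos [ 386.695 -272.395  169.987]
eef_rot [-3.141  0.     0.461]
wrist_force [0.388 0.769 1.256]
moment [-0.079 -0.029  0.026]
finger_gap 50.371
J6 0.4183 -0.498
```

View pics/t5.png

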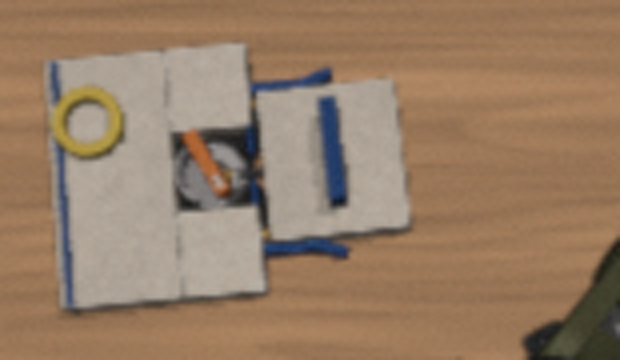

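The key has turned clockwise to about 1.13 rad at crop (207,162), matching the 1.19 rad reached less its spring-back. The wing sits at the dock, clamped, and everything else is where it was.

```bash
python3 -c "
from cell import manip
print(manip.sign_off())"
```

```text
the job is handed in; nothing more can be done
None
```

The wing is docked and clamped: I turned the key clockwise to about 1.19 rad, where its torque was 0.52–0.58 N m above the draw-in level, then let go and handed the job in at about 19 s. The sign-off gave no verdict.

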